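# Hold a handle blank home in the tang-drilling jig

## Robot

A 6-joint arm with a two-finger parallel gripper is mounted at the origin on a cart in front of the work surface, level with it; the furniture and walls round the work are solid. World frame = base frame: x ahead of the robot, y to its left, z up, the work surface at z = 0. Lengths are in m, angles in rad, forces in N, time in s.
With the tool pointing down it reaches from about 0.375 to 0.925 m from the base axis. Payload 5.7 kg.
Tool frame: the origin (TCP) lies midway between the tips of the shut fingers; the grasp point (between the pads) lies 19 mm behind it; z points along the fingers, x is the direction in which the jaws open and shut, and the axes are right-handed (so a half turn about z gives the same grasp; the last joint's range is limited). The gripper opens to 88 mm and grips with 3 to 60 N. Pads are 20 mm wide; open, the fingers measure 115 mm over their backs; the gripper's body (75 mm by 178 mm) begins 61 mm behind the grasp point.
Start: joints at [1, 0.359, 1.51, -0, 1.272, -0.115], TCP at [0.264, 0.539, 0.223] pointing down, gripper open.
Joint ranges: [-2.97, 2.97], [-1.01, 2.36], [0.21, 2.38], [-0.96, 4.11], [0.2, 2.71], [-2.98, 2.98]. Speed limits (rad/s): [2.39, 2.39, 3.14, 3.14, 3.14, 3.14].

## Interface

Orientations are given as a unit quaternion [x, y, z, w].
In Python, from bench import move_ptp, servo_line, goto_joints, move_gripper, sleep, inverse_kinematics, capture, PlanningError, close_job, spot_in, silhouettes, current_clock, current_joint_pos, current_qvel, current_joint_torque, current_position, current_orientation, current_force, current_torque, current_finger_gap gives the robot as it stands. Calls block until the motion is done:
- move_ptp(position, orientation): joint-space move of the TCP to a pose.
- servo_line(position, orientation=None, rate=0.15, contact_N=None): straight line of the TCP; orientation=None keeps the orientation; rate is the mean speed in m/s. With contact_N (N) it stops when the force on the tool has changed by that much, and returns True; else False.
- goto_joints(angles): joint-space move.
- move_gripper(opening): finger opening in m; the grip force is fixed at half the most; returns when the fingers have stopped.
- sleep(seconds).
- inverse_kinematics(position, orientation): joint angles nearest the present ones, or None.
- capture(name): name is "scene" or "top"; returns a dict with "image" (480x640x3 uint8, blue, green, red), "range_z" (480x640 float32, m along the optical axis (not along the pixel's ray), 0 where there is no reading), "intrinsics" (3x3 intrinsics, pixels), "R" (3x3) and "t" (3): a world point X has camera coordinates R X + t. Camera axes: x right, y down, z forward; pixel columns grow to the right and rows downward; lengths in m; the calibration is good to about 2 mm. A picture is of the moment at which its call begins.
A pose or a line that the arm cannot do raises PlanningError and nothing moves.
- close_job(): hands the job in, once; it reports no verdict.
Trained networks look in the newest picture that a camera, given by its name, has taken for a name from the list of things; names that differ only in an ending like _2 or _b are one class to them, and where a whole thing is asked for, a point or a joint stands for the part that bears it (a point fixed in the world has none). Each returns a list of dicts, best first, with "conf" (0 to 1); they miss things now and then, are a little off and sometimes report something else, mostly with a low value. They report only what shows in the picture. A call takes as long as a camera call. They do not tell look-alikes from the thing itself.
- spot_in(camera, query): "xy" ([column, row] in pixels, amid what is visible of it).
- silhouettes(camera, query): "region" (480x640 bool, what is visible of it) and "xy" ([column, row] in pixels, amid what is visible of it).
Readings, each from a call of its own:
- current_clock(): time.
- current_joint_pos(): joint angles.
- current_qvel(): joint speeds.
- current_joint_torque(): joint torques, N m.
- current_position(): TCP position.
- current_orientation(): TCP orientation.
- current_force(): force on the tool from outside, world axes, zero at the start.
- current_torque(): the same for the moment, N m.
- current_finger_gap(): finger opening in m.
Only numpy, scipy, OpenCV 4.12 (cv2) and the standard library are available. Lean on these libraries where they do the work, as an engineer would, in place of code of your own. Each camera call takes 0.05 s, during which the arm holds its last target. There are 200 camera calls.

## Task

I am about to drill the tang hole in this tool handle: lay the square beech blank on the grey-faced bed of the drilling jig with its round tenon towards the grey stop block, and push it square and flush against the aluminium fence. Then slide it along the fence so that the tenon enters the block and presses the sprung brass sleeve back until the blank's square shoulder meets the block's face, without ramming it. Finish while still holding it there, pressed home and flush with the fence, for the sleeve pushes it out again when you let go; leave the other tools where they lie.

Things in the scene. Friction and masses are not known exactly. Their poses are not given: they have to be found in the camera images.
- blank_mid (a point): Centre of the square part of the handle blank: pale beech, 130 mm long (x) x 38 x 38 mm, about 0.14 kg, loose, lying on the bench at the start (this point 19 mm above what it lies on). Its x axis runs along the blank towards the tenon: a round spigot, 22 mm in diameter and 20 mm long, on the middle of the +x end. z is up. Take it across its 38 mm width (y).
- blank_shoulder (a point): Middle of the square shoulder of the blank, where the tenon starts: 65 mm along +x from blank_mid, same axes.
- blank: The whole blank; origin under the middle of its square part (19 mm below blank_mid), same axes.
- jig: Drilling jig, fixed; place and direction vary. Grey-faced plywood bed 250 (x) x 130 (y, -52 to +78) x 18 mm; origin under it at mid-length, on the bench. x points to the stop block: the pushing direction. The fence, an aluminium bar along x at the -y side, has its inner face at y = -19 mm, is 16 mm thick, 14 mm above the bed (top z = 32 mm), from x = -115 to +73 mm. The +y side is open.
- stop_block: Grey steel stop block fixed across the jig's bed (same origin and axes as the jig): 66 mm wide (y), 36 mm deep, x = 75 to 111 mm, top at z = 64 mm. In its face is a round pocket, 26 mm in diameter with a 3 mm chamfer, whose axis is at y = 0, z = 37 mm: the tenon's axis when the blank lies on the bed flush against the fence, with 2 mm of play round it.
- seat (a point): Middle of the pocket's mouth, in the plane of the stop block's face: jig x = 75, y = 0, z = 37 mm; axes of the jig. When the blank is home, blank_shoulder coincides with it.
- guide_sleeve (a joint): How far the sprung brass drill-guide sleeve (21.6 mm in diameter with a dark drill bore, in the pocket, its end 2 mm inside the mouth when free) is pushed in along jig +x, m. 0 = free, 0.018 with the blank home, end of travel 0.026. It takes about 3 N to start and 8.5 N with the blank home; its collared tail comes out behind the block.
- front_block: Wooden block with three thick upright tool handles, fixed, between the robot and the blank: about 60 mm (x) x 180 mm (y) and up to 0.2 m high; keep the gripper and wrist clear of it. Origin on the bench near its middle.
- mallet: Carver's mallet, 215 mm long, loose, at the right of the bench; leave alone.
- rule: Steel rule with a wooden grip bar, 300 mm long, loose, on the bench left of the blank; leave alone.
- chisel_near: Chisel, 251 mm long, loose, left of the rule; leave alone.
- chisel_far: Chisel, 251 mm long, loose, further left; leave alone.
- awl: Bradawl with a wooden handle, 151 mm long, loose, behind the blank; leave alone.
There are look-alikes about, which are no part of the job. What is meant by the blank is not red, and is the larger of those in its own colour.

How it is judged:
On the way, in this order (a step that is already met when the one before it is completed fails the run):
1. the blank lies on the bed square and flush against the fence, tenon towards the block, before the sleeve is pressed (y of blank_shoulder in the frame of seat between -0.0025 and 0.0015 m and y of blank_mid in the frame of seat between -0.0025 and 0.0015 m and z of blank_mid in the frame of seat between -0.002 and 0.002 m and angle between blank_mid's own z axis and vertical below 0.035 rad and angle between the x axis of blank_mid and the x axis of seat, either way round below 0.026 rad and x of blank_shoulder in the frame of seat above -0.09 m and value of joint guide_sleeve below 0.004 m), for 0.15 s.
2. the sleeve is pressed back and the blank's shoulder meets the stop block (x of blank_shoulder in the frame of seat above -0.0015 m and value of joint guide_sleeve above 0.0162 m and contact force between blank and stop_block above 1 N), for 0.3 s.
At the end, for the whole second after the job is handed in: Held by the robot's fingers, at rest: the shoulder within 1.5 mm of the block's face and pressing on the block with more than 1 N, the sleeve pushed in by more than 16.2 mm; the blank flat on the bed (2 mm), within 1.5 mm of flush with the fence along its length and square to within 1.5 degrees (all of step 2 and y of blank_shoulder in the frame of seat between -0.0025 and 0.0015 m and y of blank_mid in the frame of seat between -0.0025 and 0.0015 m and z of blank_mid in the frame of seat between -0.002 and 0.002 m and angle between blank_mid's own z axis and vertical below 0.035 rad and angle between the x axis of blank_mid and the x axis of seat, either way round below 0.026 rad and contact force between the fingers and blank above 1 N and linear speed of blank below 0.01 m/s); the arm keeps its last pose, push and grip.
It fails at once if the blank is rammed against the stop block (more than 70 N) (contact force between blank and stop_block above 70 N).
It fails at once if another tool is knocked out of its place (more than 30 mm) (distance of any of mallet, rule, chisel_near, chisel_far, awl from where it was at the start of the episode above 0.03 m).
It also fails if it takes over 62 s, if anything falls off the work surface, if the arm or the gripper's body presses on something with over 40 N, if the wrist force passes 120 N, or if a joint passes its speed limit or range.

## Working session

There is one attempt and no reset: what is moved stays moved. The work goes in short steps, each a Python script; the robot and the scene stay as the last script left them, time stands still between calls to the robot, and variables do not carry over. Pictures are saved under pics/ and viewed, about 8 in all and at most 12, crops included, and the job is handed in when it is done.

```bash
mkdir -p pics
cat > h.py <<'E'
import numpy as np, cv2
from bench import *
def cloud(c):
    K=c["intrinsics"];z=c["range_z"];v,u=np.indices(z.shape)
    P=np.stack([(u-K[0,2])/K[0,0]*z,(v-K[1,2])/K[1,1]*z,z],-1)
    W=(P-c["t"])@c["R"]; W[z==0]=np.nan
    return W
def px(c,X):
    p=c["R"]@np.array(X)+c["t"]; p=c["intrinsics"]@p; return p[:2]/p[2]
E
python3 - <<'E'
from h import *
for n in("scene","top"):
    c=capture(n);cv2.imwrite(f"pics/{n}0.png",c["image"]);np.savez(f"{n}0.npz",**c)
    W=cloud(c);print(n,"cam at",-c["R"].T@c["t"])
    for q in("blank","jig","stop_block","front_block","mallet","rule","awl"):
        for s in silhouettes(n,q)[:3]:
            r=s["region"];p=W[r];p=p[~np.isnan(p[:,0])]
            print(q,round(s["conf"],2),np.round(s["xy"]),r.sum(),np.round(np.median(p,0),3) if len(p) else None,np.round(np.percentile(p,98,axis=0),3) if len(p) else None)
print(current_clock())
E
```

```text
scene cam at [0.48908316 0.82579034 0.46930701]
blank 0.96 [273. 283.] 1662 [0.623 0.064 0.027] [0.699 0.086 0.038]
blank 0.64 [417. 248.] 574 [ 0.309 -0.125  0.021] [ 0.361 -0.116  0.028]
blank 0.59 [401. 221.] 435 [ 0.315 -0.303  0.016] [ 0.36  -0.279  0.027]
jig 0.97 [293. 238.] 2004 [ 0.59  -0.175  0.018] [ 0.661 -0.128  0.063]
front_block 0.24 [307. 359.] 1500 [0.531 0.285 0.017] [0.708 0.292 0.027]
mallet 0.77 [309. 198.] 886 [ 0.578 -0.427  0.035] [ 0.641 -0.411  0.062]
rule 0.67 [287. 386.] 1352 [0.563 0.346 0.018] [0.747 0.355 0.025]
awl 0.77 [193. 307.] 322 [0.761 0.141 0.016] [0.773 0.168 0.023]
awl 0.6 [280. 228.] 445 [ 0.633 -0.178  0.049] [ 0.66  -0.172  0.064]
top cam at [ 0.39826436 -0.04745792  1.32721558]
blank 0.96 [352. 324.] 347 [ 0.309 -0.136  0.027] [ 0.362 -0.122  0.033]
blank 0.95 [410. 324.] 395 [ 0.313 -0.312  0.025] [ 0.358 -0.285  0.032]
blank 0.57 [286. 210.] 677 [0.627 0.048 0.037] [0.699 0.077 0.043]
jig 0.89 [369. 242.] 3992 [ 0.541 -0.194  0.019] [ 0.661 -0.132  0.065]
stop_block 0.73 [374. 207.] 389 [ 0.634 -0.208  0.063] [ 0.663 -0.176  0.068]
stop_block 0.4 [185. 225.] 509 [0.597 0.332 0.019] [0.743 0.349 0.029]
mallet 0.7 [457. 227.] 1065 [ 0.579 -0.446  0.051] [ 0.641 -0.416  0.066]
mallet 0.24 [185. 226.] 562 [0.589 0.332 0.017] [0.745 0.358 0.028]
rule 0.75 [230. 227.] 815 [0.6   0.208 0.003] [0.744 0.226 0.017]
awl 0.79 [260. 171.] 186 [0.764 0.123 0.019] [0.773 0.159 0.027]
0.8
```

View pics/scene0.png

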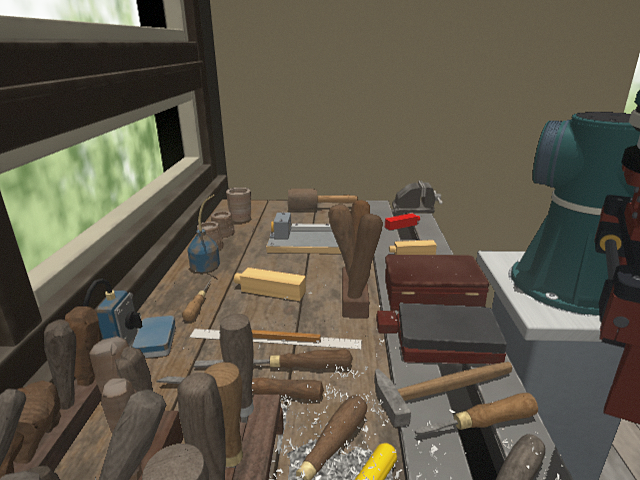

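View pics/top0.png

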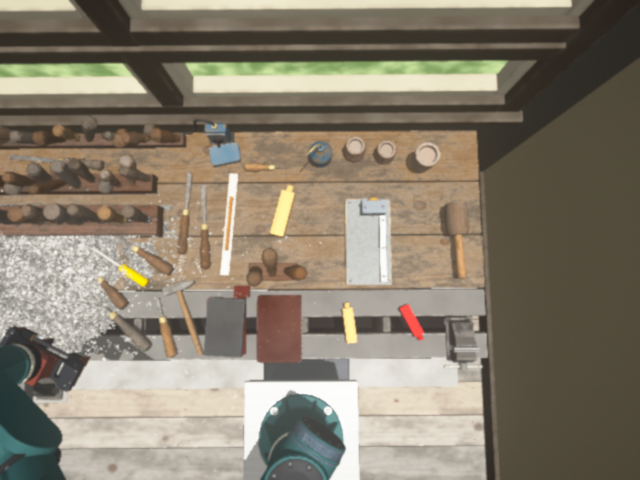

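The scene view shows the blank at about (272,283), with its tenon on the left (far, +x) end. The jig is at (300,238), and the handles of the front block are at about (355,260). In the top view the blank is at (283,212) with the tenon up, the jig bed at (369,242), the fence on its right (−y) side and the block at (374,207). I'll fit the geometry next.

Run:
```python
from h import *
T=dict(np.load("top0.npz"));S=dict(np.load("scene0.npz"))
WT,WS=cloud(T),cloud(S)
def sel(W,x0,x1,y0,y1,z0,z1): return (W[...,0]>x0)&(W[...,0]<x1)&(W[...,1]>y0)&(W[...,1]<y1)&(W[...,2]>z0)&(W[...,2]<z1)
def rect(W,m,n):
    p=W[m]; r=cv2.minAreaRect(p[:,:2].astype(np.float32)*1000); print(n,len(p),np.round(r[0],1),np.round(r[1],1),round(r[2],2),"z",np.round(np.median(p[:,2]),4))
    return p
for n,W in(("top",WT),("scene",WS)):
    print(n,"bench z",np.nanmedian(W[sel(W,.5,.7,-.1,-.03,-.02,.02)][:,2]))
    rect(W,sel(W,.53,.73,.0,.12,.03,.06),"blank top")
    rect(W,sel(W,.53,.73,.0,.12,.012,.06),"blank all")
    rect(W,sel(W,.35,.75,-.32,-.06,.01,.024),"bed")
    rect(W,sel(W,.35,.75,-.32,-.06,.027,.04),"fence")
    rect(W,sel(W,.35,.75,-.32,-.06,.055,.08),"block")
    p=rect(W,sel(W,.38,.58,-.05,.2,.06,.3),"front"); print(p.min(0),p.max(0))
def up(c,u0,u1,v0,v1,k):return cv2.resize(c["image"][v0:v1,u0:u1],None,fx=k,fy=k,interpolation=cv2.INTER_CUBIC)
a=up(T,335,405,190,295,5);b=up(S,220,400,195,320,4)
im=np.zeros((525+0,350+0,3),np.uint8);cv2.imwrite("pics/jigtop.png",a);cv2.imwrite("pics/scz.png",b)
```

```text
top bench z -0.00014957301816405003
blank top 609 [631.   48.9] [ 39.  143.2] 74.73 z 0.0377
blank all 685 [634.2  48. ] [ 39.  149.9] 74.88 z 0.0373
bed 3132 [ 521.  -193.2] [363.  187.5] 6.9 z 0.0181
fence 408 [ 508.  -214.4] [312.3 171.8] 0.66 z 0.0314
block 313 [ 638.9 -210. ] [65.4 44.9] 88.55 z 0.0636
front 1099 [445.   57.7] [159.  128.4] 89.52 z 0.1762
[ 0.3803775  -0.02184849  0.06007824] [0.50930904 0.13702705 0.2036109 ]
scene bench z -0.00118124567715056
blank top 756 [626.6  52.3] [ 41.3 136.7] 75.89 z 0.0366
blank all 1318 [624.2  52.9] [ 47.4 170.2] 71.85 z 0.0334
bed 1314 [ 508.3 -210.5] [186.2 315.2] 89.48 z 0.0171
fence 240 [ 507.5 -199.6] [309.9 175.8] 1.34 z 0.0309
block 187 [ 634.6 -206.1] [68.2 36.2] 89.59 z 0.0624
front 3251 [444.5  67.1] [147.3 129. ] 90.0 z 0.146
[ 0.38004221 -0.00655049  0.06006544] [0.50902627 0.14077912 0.19819282]
```

View pics/jigtop.png

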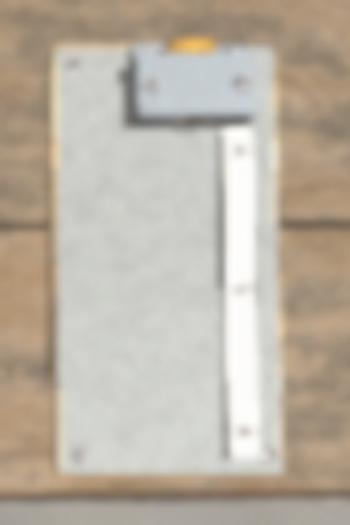

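View pics/scz.png

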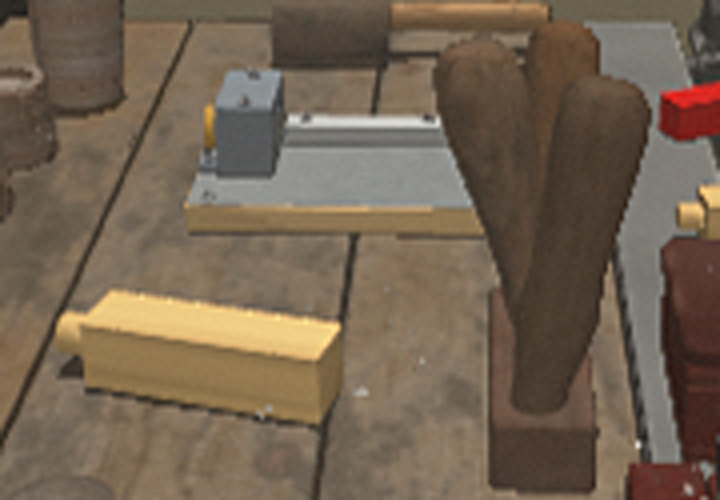

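```bash
cat > jigfit.py <<'E'
from h import *
from scipy.optimize import least_squares
T=dict(np.load("top0.npz"));S=dict(np.load("scene0.npz"))
def ray(c,u,v,z):
    d=c["R"].T@np.linalg.solve(c["intrinsics"],[u,v,1]);o=-c["R"].T@c["t"];return (o+d*(z-o[2])/d[2])[:2]
# subpixel edges: search along normal of a predicted model edge for strongest gradient
def edges(c,p,segs,sgn,L=8):
    g=cv2.GaussianBlur(c["image"],(0,0),0.7).astype(np.float32)
    x,y,a=p;out=[]
    R=np.array([[np.cos(a),-np.sin(a)],[np.sin(a),np.cos(a)]])
    for (A,B,z,ax) in segs:
        pts=[]
        for t in np.linspace(.08,.92,40):
            q=np.array(A)*(1-t)+np.array(B)*t
            n=np.array([1,0]) if ax==0 else np.array([0,1])
            s=np.arange(-L,L+.01,.25)/1000
            P=[px(c,[*(R@(q+n*k)+[x,y]),z]) for k in s]
            P=np.array(P,np.float32)
            val=cv2.remap(g,P[:,:1],P[:,1:],cv2.INTER_CUBIC)[:,0]
            d=np.linalg.norm(np.gradient(val,axis=0),axis=1)
            w=d**2*(d>.6*d.max())
            pts.append(((s*w).sum()/w.sum(),d.max()))
        pts=np.array(pts);out.append(pts[:,0])
    return out
segs=[((-.115,-.019),(.073,-.019),.032,1),((-.115,-.035),(.073,-.035),.032,1),
      ((-.125,.078),(.125,.078),.018,1),((-.125,-.052),(.125,-.052),.018,1),
      ((-.125,-.05),(-.125,.075),.018,0),((.075,-.033),(.075,.033),.064,0),((.111,-.033),(.111,.033),.064,0),((.09,.033),(.111,.033),.064,1)]
names="fence_in fence_out bed+y bed-y bed-x blk_face blk_back blk+y".split()
use={"T":[0,1,2,3,4,5,7],"S":[2,5,7]}
def run():
  for nm,c in(("T",T),("S",S)):
    p=np.array([.528,-.199,.01])
    for it in range(6):
        ss=[segs[i] for i in use[nm]];e=edges(c,p,ss,0,9 if it<3 else 5)
        A=[];b=[]
        for s,v in zip(ss,e):
            v0=np.median(v)
            for t,k in zip(np.linspace(.08,.92,40),v):
                if abs(k-v0)>.003: continue
                q=np.array(s[0])*(1-t)+np.array(s[1])*t
                A.append([1,0,-q[1]] if s[3]==0 else [0,1,q[0]]);b.append(k)
        d=least_squares(lambda h:np.array(A)@h-b,[0,0,0],loss="soft_l1",f_scale=.0008).x
        cth,sth=np.cos(p[2]),np.sin(p[2]);p=p+[cth*d[0]-sth*d[1],sth*d[0]+cth*d[1],d[2]]
    print(nm,np.round(p,4),[(names[i],round(np.median(v)*1e3,1),round(np.std(v)*1e3,1),round(np.degrees(np.polyfit(np.linspace(.08,.92,40)*np.linalg.norm(np.subtract(s[1],s[0])),v,1)[0]),2)) for i,s,v in zip(use[nm],ss,e)])
run()
E
python3 jigfit.py
```

```text
T [ 0.5384 -0.2076 -0.0021] [('fence_in', np.float64(0.3), np.float64(0.7), np.float64(-0.43)), ('fence_out', np.float64(-0.7), np.float64(0.7), np.float64(-0.22)), ('bed+y', np.float64(-0.5), np.float64(0.5), np.float64(0.18)), ('bed-y', np.float64(0.1), np.float64(0.8), np.float64(-0.47)), ('bed-x', np.float64(3.0), np.float64(1.2), np.float64(-0.07)), ('blk_face', np.float64(-0.8), np.float64(0.4), np.float64(0.37)), ('blk+y', np.float64(0.1), np.float64(0.5), np.float64(-3.73))]
S [ 0.5416 -0.2053 -0.0105] [('bed+y', np.float64(-0.1), np.float64(1.9), np.float64(0.26)), ('blk_face', np.float64(-0.0), np.float64(0.5), np.float64(-1.53)), ('blk+y', np.float64(-0.2), np.float64(1.9), np.float64(-17.27))]
```

The two cameras agree on the jig to a few mm: x 0.539, y −0.207, yaw about 0. The blank is at (0.625, 0.051) with yaw about −15°. Next I'll grasp and lift it.

```bash
cat >> h.py <<'E'
from scipy.spatial.transform import Rotation as Ro
def quat(yaw):   # tool x along +y of a frame with this yaw, z down (or half turn), whichever is nearer for joint 6
    best=None
    for s in(1,-1):
        x=s*np.array([-np.sin(yaw),np.cos(yaw),0]);z=np.array([0,0,-1.]);q=Ro.from_matrix(np.c_[x,np.cross(z,x),z]).as_quat()
        j=inverse_kinematics([.62,-.05,.2],q)
        if j is not None and (best is None or abs(j[5])<best[0]): best=(abs(j[5]),q)
    return best[1]
def st(m=""): print(m,"t",round(current_clock(),2),"p",np.round(current_position(),4),"F",np.round(current_force(),1),"M",np.round(current_torque(),2),"gap",round(current_finger_gap(),4),flush=True)
E
python3 - <<'E'
from h import *
q=quat(np.radians(-15.2));print(q,current_orientation())
move_gripper(.075)
move_ptp([.625,.051,.22],q);st("above");print(np.round(current_joint_pos(),2))
servo_line([.625,.051,.06],rate=.15);st()
print(servo_line([.625,.051,.019],rate=.06,contact_N=8));st("down")
c=capture("scene");cv2.imwrite("pics/g.png",c["image"][180:340,200:420].repeat(3,0).repeat(3,1))
move_gripper(.03);st("grip")
E
```

```text
[0.79441462 0.60737584 0.         0.        ] [ 8.48582948e-01  5.29062358e-01 -2.71915472e-05  9.19819338e-06]
above t 3.42 p [0.6248 0.052  0.22  ] F [ 0.1  0.2 -0.3] M [ 0.01 -0.01 -0.02] gap 0.0754
[-0.03  0.4   1.45  0.    1.29 -1.33]
 t 4.63 p [0.6258 0.051  0.0609] F [-0.1  1.1  0.6] M [-0.01  0.03  0.  ] gap 0.0749
False
down t 5.47 p [0.6252 0.051  0.019 ] F [ 0.2 -0.1 -0.2] M [ 0.06  0.01 -0.03] gap 0.0749
grip t 6.18 p [0.625  0.051  0.0191] F [0.6 0.5 0.9] M [0.   0.07 0.01] gap 0.0385
```

View pics/g.png

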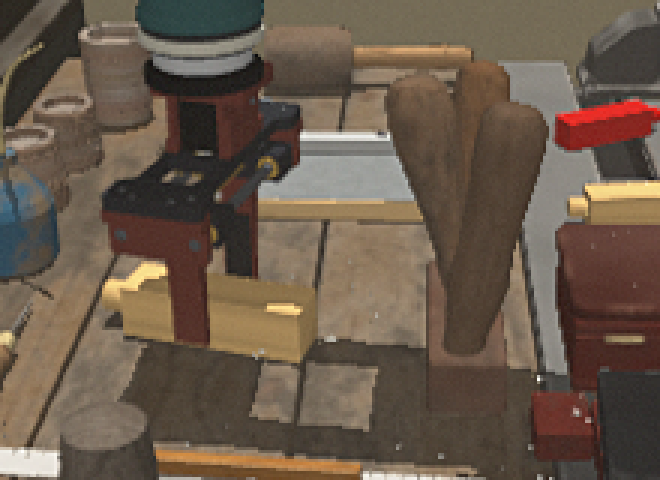

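The picture shows the fingers straddling the middle of the blank at about (190,300), clear of the front block. The gap of 38.5 mm confirms the grip. Next I'll lift it, carry it over the jig and lower it beside the fence.

Run:
```python
from h import *
yaw=-.004;q=quat(yaw)
servo_line([.625,.051,.13],rate=.15);st("lift")
servo_line([.625,-.10,.13],q,rate=.15)
servo_line([.503,-.195,.13],q,rate=.15);st("over");print("gap",current_finger_gap())
servo_line([.503,-.195,.05],rate=.1);st()
c=capture("scene");cv2.imwrite("pics/o.png",c["image"][180:300,240:400].repeat(4,0).repeat(4,1))
print(servo_line([.503,-.195,.0345],rate=.02,contact_N=4));st("on bed")
c=capture("top");cv2.imwrite("pics/ot.png",c["image"][180:300,330:410].repeat(5,0).repeat(5,1))
```

```text
lift t 7.08 p [0.6242 0.051  0.1291] F [-0.3  0.2 -2.2] M [0.01 0.03 0.01] gap 0.0378
over t 11.29 p [ 0.5037 -0.1948  0.1301] F [-0.   0.6 -1.7] M [-0.04  0.14 -0.06] gap 0.0375
gap 0.0375432502080943
 t 12.24 p [ 0.5035 -0.1952  0.0504] F [-0.1  0.2 -1.8] M [ 0.04  0.15 -0.02] gap 0.038
True
on bed t 12.93 p [ 0.5029 -0.1949  0.0369] F [-0.   0.4  4.4] M [-0.04  0.25  0.05] gap 0.0377
```

View pics/o.png

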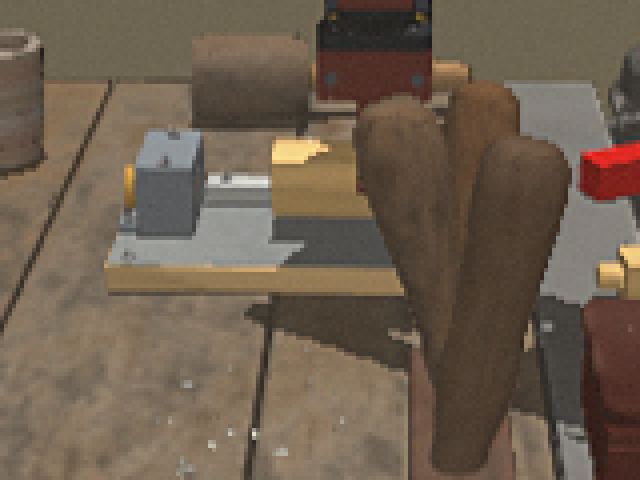

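The blank is over the bed, but no tenon shows at its left end (272,180). My half-turn selection probably picked the opposite orientation. I'll check, and turn it back if so.

```bash
sed -i 's/for s in(1,-1):/for s in(-1,1)[:0] or (SIGN,):/; s/^def quat/SIGN=1\ndef quat/' h.py
python3 - <<'E'
from h import *
import h
print("tool x now",np.round(Ro.from_quat(current_orientation()).as_matrix()[:,0],2),"was for grasp",np.round(Ro.from_quat([.79441462,.60737584,0,0]).as_matrix()[:,0],2),np.round(current_joint_pos(),2))
for s in(1,-1):
    h.SIGN=s;q=quat(-.004);j=inverse_kinematics([.56,-.195,.15],q);print(s,np.round(q,3),None if j is None else np.round(j,2))
E
```

```text
tool x now [-0. -1. -0.] was for grasp [0.26 0.97 0.  ] [-0.5   0.51  1.82 -0.    0.81  1.08]
1 [0.709 0.706 0.    0.   ] [-0.45  0.42  1.61 -0.    1.11 -2.02]
-1 [-0.706  0.709  0.     0.   ] [-0.45  0.42  1.61 -0.    1.11  1.12]
```

It was turned half way round. I'll lift it, turn the last joint back, and lower again.

Run:
```python
from h import *
q=quat(-.004)
servo_line([.503,-.195,.14],rate=.15)
servo_line([.55,-.195,.15],rate=.15)
j=np.array(inverse_kinematics([.55,-.195,.15],q));print(np.round(j-current_joint_pos(),2))
k=np.array(current_joint_pos());k[5]=(k[5]+j[5])/2
goto_joints(k);goto_joints(j);st("turned")
servo_line([.503,-.195,.14],q,rate=.15)
servo_line([.503,-.195,.05],q,rate=.1);st()
print(servo_line([.503,-.195,.0345],rate=.02,contact_N=4));st("on bed")
a=capture("scene")["image"][180:300,240:400].repeat(3,0).repeat(3,1)
b=capture("top")["image"][190:300,330:410].repeat(4,0).repeat(4,1)
im=np.zeros((440,800,3),np.uint8);im[:360,:480]=a;im[:,480:]=b;cv2.imwrite("pics/o2.png",im)
```

```text
[-0.   -0.   -0.    0.   -0.   -3.14]
turned t 17.08 p [ 0.55  -0.195  0.15 ] F [ 0.1 -0.1 -0.8] M [ 0.06  0.   -0.  ] gap 0.0378
 t 18.6 p [ 0.5035 -0.1953  0.0505] F [ 0.6  0.8 -1.4] M [ 0.05 -0.03 -0.03] gap 0.0378
True
on bed t 19.23 p [ 0.5028 -0.1949  0.0369] F [ 0.2 -0.   4.1] M [ 0.08 -0.06  0.09] gap 0.038
```

View pics/o2.png

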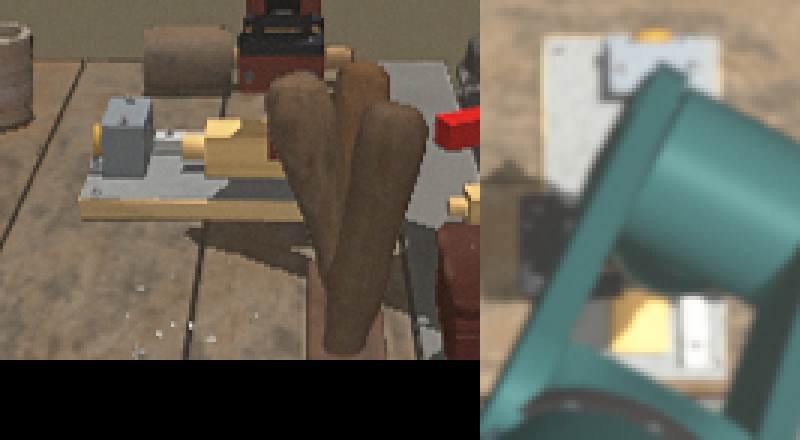

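The tenon now points at the block at (190,145), and the top view shows about 10 mm between blank and fence. Next I'll press it against the fence.

Run:
```python
from h import *
p=np.array(current_position());st("before")
print(servo_line([p[0],p[1]-.025,.0372],rate=.02,contact_N=5));st("fence1")
sleep(.3);st()
p=np.array(current_position())
print(servo_line([p[0],p[1]-.006,.0370],rate=.01,contact_N=8));sleep(.3);st("fence2")
print("yaw",np.round(Ro.from_quat(current_orientation()).as_matrix()[:,0],4))
```

```text
before t 19.33 p [ 0.5029 -0.195   0.0368] F [ 0.8 -0.1  4.5] M [ 0.08 -0.02  0.03] gap 0.0379
True
fence1 t 20.12 p [ 0.5024 -0.2083  0.0369] F [-0.5  1.7  4.9] M [ 0.14 -0.12 -0.01] gap 0.0379
 t 20.42 p [ 0.5024 -0.2083  0.0369] F [-0.  -1.9  3.5] M [-0.26 -0.16 -0.12] gap 0.0378
True
fence2 t 21.04 p [ 0.5024 -0.2084  0.0369] F [-0.5  0.6  4.5] M [ 0.14  0.03 -0.  ] gap 0.0377
yaw [0.0053 1.     0.0045]
```

```bash
cat >> h.py <<'E'
def avg(n=8):
    a=[]
    for _ in range(n): a.append(np.r_[current_force(),current_torque()]);sleep(.02)
    return np.mean(a,0)
def rep(m=""): print(m,"t",round(current_clock(),2),"p",np.round(current_position(),4),"FM",np.round(avg(),2),flush=True)
E
python3 - <<'E'
from h import *
rep("now")
for y in(-.2086,-.2091,-.2096,-.2101):
    servo_line([.5024,y,.0369],rate=.02);rep(y)
    if abs(avg()[1])>12: break
E
```

```text
now t 21.04 p [ 0.5024 -0.2084  0.0369] FM [-0.85  0.92  4.37  0.14  0.04 -0.  ]
-0.2086 t 21.43 p [ 0.5025 -0.2084  0.0369] FM [ 0.23  2.76  4.19  0.45 -0.13  0.01]
-0.2091 t 21.94 p [ 0.5024 -0.2084  0.0369] FM [ 0.95  5.42  5.41  0.93 -0.25  0.04]
-0.2096 t 22.46 p [ 0.5024 -0.2084  0.0369] FM [ 1.61  7.53  6.14  1.29 -0.37  0.06]
-0.2101 t 22.98 p [ 0.5024 -0.2084  0.0369] FM [ 1.77  9.47  6.83  1.6  -0.43  0.09]
```

The blank is flush: y stays at −0.2084 while the force rises, and the yaw moment is small (resultant about 9 mm from mid). Next I'll slide it along the fence while pressing lightly.

Run:
```python
from h import *
Y=-.2096
servo_line([.5024,Y,.0369],rate=.02);rep()
print(servo_line([.527,Y,.0369],rate=.03,contact_N=15));rep("slid")
for i in range(16):
    x=.530+.002*i
    servo_line([x,Y,.0369],rate=.02);p=current_position()
    f=avg(5);print(round(x,4),np.round(p,4),np.round(f,1),flush=True)
    if f[0]<-17 or p[0]<x-.006: break
```

```text
t 23.49 p [ 0.5024 -0.2084  0.0369] FM [ 1.42  7.44  6.3   1.28 -0.35  0.05]
True
slid t 23.97 p [ 0.5033 -0.2083  0.0369] FM [-0.27  0.23  4.16 -0.04 -0.22  0.02]
0.53 [ 0.5271 -0.2084  0.0369] [-6.5  1.8 11.3  0.1  0.9 -0. ]
0.532 [ 0.5294 -0.2085  0.0369] [-6.2  1.8 10.6  0.2  0.8 -0. ]
0.534 [ 0.5315 -0.2085  0.0369] [-5.7  1.9 10.4  0.2  0.8  0. ]
0.536 [ 0.5335 -0.2085  0.0368] [-5.9  1.9 10.1  0.2  0.8  0. ]
0.538 [ 0.5351 -0.2085  0.0368] [-6.5  1.9 11.1  0.1  0.9  0. ]
0.54 [ 0.5362 -0.2084  0.0368] [-9.   0.9 13.2 -0.   1.3 -0. ]
0.542 [ 0.5378 -0.2084  0.0368] [-10.1   0.6  13.4  -0.1   1.5  -0. ]
0.544 [ 0.5395 -0.2084  0.0367] [-10.1   0.2  14.5  -0.1   1.6  -0. ]
0.546 [ 0.5412 -0.2084  0.0367] [-11.3   0.4  14.5  -0.1   1.8  -0. ]
0.548 [ 0.543  -0.2084  0.0367] [-11.7   0.1  14.9  -0.2   1.9  -0. ]
0.55 [ 0.5447 -0.2084  0.0367] [-12.7  -0.2  15.9  -0.2   2.   -0. ]
0.552 [ 0.5464 -0.2083  0.0367] [-13.2   0.2  15.8  -0.2   2.1  -0.1]
0.554 [ 0.5481 -0.2083  0.0367] [-13.8  -0.8  16.5  -0.2   2.3  -0.1]
0.556 [ 0.5498 -0.2083  0.0366] [-14.7   0.1  17.   -0.3   2.4  -0.1]
```

The sleeve was met at tcp x ≈ 0.5355, so home should be at about 0.5535. I'll continue with finer steps, more fence pressure and a little less down-force.

Run:
```python
from h import *
Y=-.2100
last=None
for i in range(14):
    x=.556+.0012*i
    servo_line([x,Y,.0378],rate=.02);p=current_position()
    f=avg(5);print(round(current_clock(),1),round(x,4),np.round(p,4),np.round(f,1),round(current_finger_gap(),4),flush=True)
    if last and p[0]-last<.0004 and i>2: break
    last=p[0]
R=Ro.from_quat(current_orientation()).as_matrix();print(np.round(R,4))
```

```text
30.4 0.556 [ 0.5505 -0.2084  0.0367] [-10.4   0.5   8.2  -0.    1.6   0.1] 0.0378
30.7 0.5572 [ 0.5511 -0.2083  0.0367] [-12.3  -0.2   9.5  -0.1   1.9  -0. ] 0.038
31.0 0.5584 [ 0.552  -0.2083  0.0367] [-12.9  -0.3  10.1  -0.2   2.   -0. ] 0.0379
31.4 0.5596 [ 0.553  -0.2083  0.0367] [-13.6  -0.6  10.8  -0.2   2.1  -0.1] 0.0373
31.7 0.5608 [ 0.5532 -0.2083  0.0366] [-15.7  -1.   12.2  -0.3   2.6  -0.1] 0.038
[[ 0.0039  0.9998 -0.0213]
 [ 0.9999 -0.0037  0.0112]
 [ 0.0111 -0.0214 -0.9997]]
```

The position stalls at 0.5532, the predicted home, and the force is rising. I'll add a little push and fence pressure, undo the 1.2° arm lean, then look.

Run:
```python
from h import *
q=(Ro.from_euler("xyz",[.010,-.018,0])*Ro.from_quat(quat(-.004))).as_quat()
print(np.round(Ro.from_quat(q).as_matrix()[:,2],3))
def go(x,y,z,o=None):
    servo_line([x,y,z],o,rate=.02);print(round(current_clock(),1),x,y,np.round(current_position(),4),np.round(avg(6),1),"tz",np.round(Ro.from_quat(current_orientation()).as_matrix()[:,2],4),flush=True)
go(.5620,-.2106,.0375); go(.5626,-.2114,.0375,q);go(.5632,-.2120,.0375,q)
sleep(.5);go(.5632,-.2120,.0375,q)
a=capture("scene")["image"][200:270,255:345].repeat(8,0).repeat(8,1)
cv2.imwrite("pics/h.png",a)
```

```text
[ 0.018  0.01  -1.   ]
31.9 0.562 -0.2106 [ 0.5535 -0.2082  0.0365] [-17.9   0.3  16.8  -0.    2.9  -0.1] tz [-0.0229  0.0121 -0.9997]
32.3 0.5626 -0.2114 [ 0.5544 -0.2083  0.0364] [-15.9   3.2  15.8   0.3   2.9  -0. ] tz [ 0.0033  0.0157 -0.9999]
32.6 0.5632 -0.212 [ 0.5544 -0.2083  0.0363] [-17.4   4.6  18.2   0.5   3.1  -0. ] tz [ 0.0021  0.0166 -0.9999]
33.5 0.5632 -0.212 [ 0.5544 -0.2083  0.0363] [-17.9   4.5  18.4   0.5   3.1  -0. ] tz [ 0.0021  0.0166 -0.9999]
```

View pics/h.png

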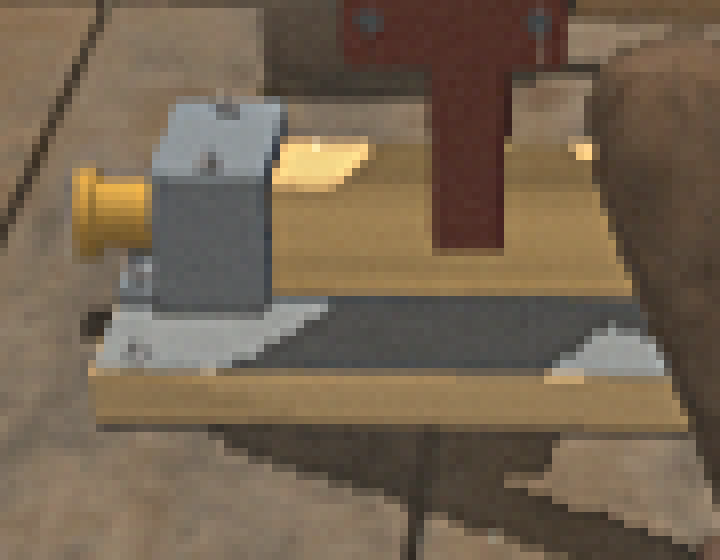

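The shoulder is against the block face at (272,200) and the sleeve's brass tail sticks out behind it at (110,210). The push left after the sleeve and friction may be small, so I'll lower the down-force, fix the roll and push a little more.

Run:
```python
from h import *
q=(Ro.from_euler("xyz",[-.010,-.018,0])*Ro.from_quat(quat(-.004))).as_quat()
def go(x,y,z,o=None):
    servo_line([x,y,z],o,rate=.02);print(round(current_clock(),1),x,y,np.round(current_position(),4),np.round(avg(6),1),"tz",np.round(Ro.from_quat(current_orientation()).as_matrix()[:,2],4),"gap",round(current_finger_gap(),4),flush=True)
go(.5640,-.2120,.0382,q);go(.5650,-.2120,.0386,q);go(.5660,-.2120,.0388,q)
if avg()[0]>-24: go(.5670,-.2122,.0390,q)
sleep(.6);rep("rest");print("qvel",np.abs(current_qvel()).max(),"tool x",np.round(Ro.from_quat(current_orientation()).as_matrix()[:,0],4))
```

```text
33.9 0.564 -0.212 [ 0.5546 -0.2084  0.0363] [-17.6   2.6  13.4   0.7   3.1  -0.2] tz [ 8.0e-04 -3.3e-03 -1.0e+00] gap 0.0379
34.2 0.565 -0.212 [ 0.5546 -0.2084  0.0363] [-19.7   1.8  12.7   0.5   3.3  -0.2] tz [-0.001 -0.003 -1.   ] gap 0.0378
34.6 0.566 -0.212 [ 0.5546 -0.2084  0.0363] [-22.2   0.9  12.6   0.3   3.6  -0.2] tz [-0.0028 -0.0028 -1.    ] gap 0.0377
35.1 0.567 -0.2122 [ 0.5548 -0.2084  0.0363] [-23.    0.4  13.1   0.2   3.8  -0.1] tz [-0.0042 -0.0025 -1.    ] gap 0.0378
rest t 35.77 p [ 0.5548 -0.2084  0.0363] FM [-23.05   0.7   12.98   0.18   3.77  -0.08]
qvel 0.000924872890060744 tool x [ 0.0028  1.     -0.0025]
```

x stays locked while the push rises to 23 N, everything is at rest, and y is at the flush value. Handing in.

```bash
python3 -c "
from h import *
rep('final');close_job()"
```

```text
final t 35.91 p [ 0.5548 -0.2084  0.0363] FM [-23.28   0.98  12.64   0.2    3.76  -0.08]
the job is handed in; nothing more can be done
```

The blank is home in the stop block, still gripped and flush with the fence. I handed the job in at about 36 s of the 62 s allowed, and it reports no verdict.

**What I did:** I gripped the blank across its width, laid it on the bed and pressed it against the fence. I then slid it along in small steps until the tenon had pushed the sleeve back and the shoulder met the block.

**Mistake, corrected:** The first time I lowered it, the blank was turned half way round, with the tenon pointing away from the block. I saw this in a picture, lifted it, turned it back and laid it down again before pressing it to the fence.

**Last checks:**
- **Against the block:** x advanced only 0.2 mm while the push rose from 17.6 to 23 N. The tool travelled about 19 mm after first meeting the sleeve, where 18 mm was expected. A picture taken just before the last extra push shows the shoulder against the block face and the sleeve's tail out behind it.
- **Flush and square:** y reads −0.2084 m, the same as when it was first pressed flush, and the gripper is less than 0.5° from vertical.
- **At rest:** joint speeds were close to zero, and the finger gap was 37.8 mm.

**Less certain:**
- Only about 1 N of sideways force was left against the fence at the end, though the position had not changed.
- I could not measure the force on the block directly. After allowing for the sleeve and friction, I estimate between 5 and 10 N.
- I took no final picture of the other tools, but nothing indicated that the arm touched any of them.

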